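# Snap the weekly organizer shut under the spice shelf

### The job

Close the weekly pill organizer: swing its standing lid down onto the case and press the front edge until the tab snaps in behind the front rim and the lid stays shut by itself. Leave the pill bottles, the bowl and the pill splitter where they are.

Things in the scene. Friction and masses are not known exactly. Their poses are not given: they have to be found in the camera images.
- organizer: orange plastic case, 120 mm front to back (x), 180 mm wide (y), fixed to the counter. Origin: centre of its underside; own -x is its front (turned roughly to the robot), z up. Side walls 46 mm high; the front wall, 4 mm thick, ends in the front rim, 53 mm high. Lid of the same plastic, hinged along the back; shut, its top is level with the rim and its free edge 4 mm behind the rim's inner face
- lid (a joint): lid angle (rad): 0 shut and level, 1.57 straight up, more leans back from the robot. Starts nearly upright. A weak spring with friction holds it there and lifts it again to about half open if let go before the catch snaps. Swinging takes 1 to 3 N at the free edge, snapping the catch in the last 18 mm 5 to 8 N. Press to the stop at 0; once caught it stays below about 0.03
- lid_hinge (a point): middle of the hinge line of the lid: 55 mm behind the organizer's origin (its +x), 50 mm above the counter; its y axis is the hinge line. The lid plate's mid-plane passes through this line
- lid_edge (a point): middle of the lid's free edge, on its outer face (on top when shut): 107 mm from the hinge along the lid, 3 mm out from its mid-plane. Moves with the lid; x axis along the lid to the hinge, z axis out of the outer face. The lid is a plate 105 mm long, 172 mm wide, 6 mm thick
- tab_nose (a point): middle of the ridge on the lid's springy tab. The tab (80 mm wide, 22 long, 3 thick) hangs square from the lid's inner face at its free edge; the ridge, 8 mm thick, 16 mm below the lid's underside, faces the front wall. It snaps under a sloping lip inside that wall, whose lower edge is 37 mm above the counter; snapped in, the ridge is about 31 mm up and 50 mm in front of the organizer's origin
- rim (a point): middle of the top of the front rim: 58 mm in front of the organizer's origin, 53 mm above the counter
- spice_shelf: narrow wooden shelf over the organizer, fixed to it. Origin: on the counter below its front edge's middle, 16 mm behind the hinge line; +x to the back. Board 70 mm deep, 380 wide, 225 to 243 mm up; jars fixed on it from 6 mm behind the edge, up to 304 mm. Posts at y = +-180 mm. A vertical gripper cannot get behind the standing lid; a tool leaning back to the robot by 40 degrees passes under
- turntable: black plastic lazy Susan, fixed, 230 mm across, top 22 mm above the counter; to the organizer's left (its +y). Origin: centre of its underside
- bottle_tall: empty amber pill bottle with white cap, 52 mm across, 95 mm tall, loose, upright on the turntable. Origin: centre of its underside
- bottle_short: empty amber pill bottle with white cap, 56 mm across, 70 mm tall, loose, upright beside the organizer. Origin: centre of its underside
- pinch_bowl: white ceramic bowl, 90 mm across, 42 mm high, loose, beside the organizer. Origin: centre of its underside
- pill_splitter: stainless pill splitter, 100 x 45 mm, about 45 mm high with its lever, loose, flat. Origin: centre of its underside

How it is judged (in metres and radians):
At the end, for the whole second after the job is handed in: the lid is shut (within 0.06 rad), the ridge of its tab is under the lip inside the front rim (below 36 mm, over 47 mm in front of the organizer's centre) and the lid stays there at rest with nothing touching it (value of joint lid below 0.06 rad and z of tab_nose in the frame of organizer below 0.036 m and x of tab_nose in the frame of organizer below -0.047 m and not (velocity of joint lid above 0.05 rad/s)).
It fails at once if the taller pill bottle is shifted by more than 30 mm or tipped over 30 degrees (distance of bottle_tall from where it was at the start of the episode above 0.03 m or angle between bottle_tall's own z axis and vertical above 0.52 rad).
It fails at once if the shorter pill bottle is shifted by more than 30 mm or tipped over 30 degrees (distance of bottle_short from where it was at the start of the episode above 0.03 m or angle between bottle_short's own z axis and vertical above 0.52 rad).
It fails at once if the pinch bowl is shifted by more than 30 mm or tipped over 30 degrees (distance of pinch_bowl from where it was at the start of the episode above 0.03 m or angle between pinch_bowl's own z axis and vertical above 0.52 rad).
It fails at once if the pill splitter is shifted by more than 30 mm or tipped over 30 degrees (distance of pill_splitter from where it was at the start of the episode above 0.03 m or angle between pill_splitter's own z axis and vertical above 0.52 rad).
It also fails if it takes over 42 s, if anything falls off the work surface, if the arm or the gripper's body presses on something with over 40 N, if the wrist force passes 120 N, or if a joint passes its speed limit or range.

### The arm

A 6-joint arm with a two-finger parallel gripper is mounted at the origin on the work surface. World frame = base frame: x ahead of the robot, y to its left, z up, the work surface at z = 0. Lengths are in m, angles in degrees, forces in N, time in s.
With the tool pointing down it reaches from about 0.3 to 0.75 m from the base axis. Payload 8.5 kg.
Tool frame: the origin (TCP) lies midway between the tips of the shut fingers; the grasp point (between the pads) lies 19 mm behind it; z points along the fingers, y is the line along which they close (so a half turn about z gives the same grasp; the last joint's range is limited). The gripper opens to 85 mm and grips with 20 to 120 N. Pads are 22 mm wide; open, the fingers measure 114 mm over their backs; the gripper's body (76 mm by 85 mm) begins 54 mm behind the grasp point. The pads swing forward as they close: fully open they stand 13 mm farther back than shut.
Start: joints at [53.784, 21.807, 74.336, -0, 83.858, -12.336], TCP at [0.223, 0.503, 0.231] pointing down, gripper open.
Joint ranges: [-178.18, 178.18], [-50.72, 133.34], [12.68, 142.11], [-81.47, 261.47], [9.98, 163.14], [-165.26, 165.26]. Speed limits (degrees/s): [136.94, 136.94, 180, 180, 180, 180].

### API

Orientations are given as a 3x3 rotation matrix whose columns are the frame's x, y, z axes.
In Python, from rig import env gives the robot as it stands. The module is installed in compiled form; this text tells all that it offers.
- The arm moves only by the tool jog_arm, never from a script. Its argument "targets" is a list of rows, each a list of 6 numbers: the shift along the tool's x, y, z in cm, then the turn, a rotation vector about the tool's x, y, z in degrees. A call has 1 to 8 rows; each row is the pose to reach, as a shift and turn from the pose commanded when the call began, along the tool's axes at that moment; what a row does not reach only later rows make up. A row lasts 1/12 s, in which the tool goes at most 41.7 mm and 7.16 degrees, less where a joint would pass 70% of its speed; a pose out of reach is approached as far as the arm can. A call with a gripper value outside its range is refused whole. "hand" is the opening, from 0 (shut) to 1 (fully open), set as the call begins (left out, the last holds). The fingers move at their own pace and stop on an object; "newtons" is the grip in N (left out, the last holds). Time passes only in rows, so rows that repeat a pose let the fingers close. It gives the time, the measured TCP pose, the force, the opening and the grip force at its end, in the units of the state.
- env.observe(): the state, without advancing time (a new reading comes with each control period).
- env.get_image(name): name is "side" or "top" or "wrist"; returns a dict with "frame" (480x640x3 uint8, red, green, blue), "depth" (480x640 float32, m along the optical axis (not along the pixel's ray), 0 where there is no reading), "fovy" (degrees; the focal length in pixels is half the picture's height over the tangent of half this angle, whatever the lens; pixels are square), "cx", "cy" (the principal point, pixels), "cam_to_world" (4x4, takes a point from camera to world coordinates). Camera axes: x right, y down, z forward; pixel columns grow to the right and rows downward; lengths in m; the calibration is good to about 2 mm. A picture is of the moment at which its call begins.
- env.close_job(): hands the job in; it is judged then, once.
Trained networks look in the newest picture that a camera, given by its name, has taken for a name from the list of things; names that differ only in an ending like _2 or _b are one class to them, and where a whole thing is asked for, a point or a joint stands for the part that bears it (a point fixed in the world has none). Each returns a list of dicts, best first, with "score" (0 to 1); they miss things now and then, are a little off and sometimes report something else, mostly with a low value. They report only what shows in the picture. A call takes as long as a camera call.
- env.regions_of(camera, target): "pixels" (480x640 bool, what is visible of it) and "point" ([row, column] in pixels, amid what is visible of it).
The state is a dict: "time_s": time; "q": joint angles; "qvel": joint speeds; "joint_efforts": joint torques, N m; "position": TCP position; "tool_rot": TCP orientation; "ft_force": force on the tool from outside, world axes, zero at the start; "wrist_torque": the same for the moment, N m; "grip_width": finger opening in m; "gripper_force": force on a finger pad.
Only numpy, scipy, OpenCV 4.12 (cv2) and the standard library are available. Lean on these libraries where they do the work, as an engineer would, in place of code of your own. Each camera call takes 0.05 s, during which the arm holds its last target. There are 200 camera calls.

## Working session

There is one attempt and no reset: what is moved stays moved. The work goes in short steps, Python scripts to look and compute and a tool call to move; the robot and the scene stay as the last step left them, time stands still between calls to the robot, and variables do not carry over. Pictures are saved under pics/ and viewed, at most 12 in all, crops included, and the job is handed in when it is done.

Besides the shell and the picture viewer there is one more tool, called after "Emit:" as name([rows], argument=value, ...), one row to a line, values as JSON. jog_arm: Moves the arm, as the interface text tells. Its arguments: {"type":"object","properties":{"targets":{"type":"array","items":{"type":"array","items":{"type":"number"}}},"hand":{"type":"number"},"newtons":{"type":"number"}},"required":["targets"]}

```bash
mkdir -p pics; cat > h.py <<'E'
import numpy as np, cv2
from rig import env
def cloud(im):
    h,w=im["depth"].shape; f=h/2/np.tan(np.radians(im["fovy"])/2)
    v,u=np.mgrid[:h,:w]; d=im["depth"]
    P=np.stack([(u-im["cx"])/f*d,(v-im["cy"])/f*d,d],-1)
    T=np.array(im["cam_to_world"]); return P@T[:3,:3].T+T[:3,3]
E
python3 - <<'E'
from h import *
np.set_printoptions(precision=3,suppress=True)
s=env.observe(); print(s["position"],s["tool_rot"],s["time_s"])
for c in ["side","top"]:
    im=env.get_image(c); cv2.imwrite(f"pics/{c}0.png",im["frame"][:,:,::-1]); P=cloud(im)
    print(c,np.array(im["cam_to_world"]))
    for n in ["organizer","lid","spice_shelf","turntable","bottle_tall","bottle_short","pinch_bowl","pill_splitter"]:
        for r in env.regions_of(c,n)[:1]:
            m=r["pixels"]&(im["depth"]>0); Q=P[m]
            print(n,round(r["score"],2),r["point"],m.sum(),np.median(Q,0),np.percentile(Q,2,0),np.percentile(Q,98,0))
E
```

```text
[0.222 0.503 0.231] [[-0.914  0.405 -0.001]
 [ 0.405  0.914 -0.001]
 [ 0.    -0.001 -1.   ]] 0.0
side [[ 0.826 -0.391  0.405  0.021]
 [-0.563 -0.599  0.569 -0.554]
 [ 0.02  -0.698 -0.716  0.916]
 [ 0.     0.     0.     1.   ]]
organizer 0.79 [226.7, 428.0] 16948 [ 0.662 -0.066  0.157] [ 0.54  -0.237  0.004] [0.76  0.12  0.305]
lid 0.72 [233.3, 417.3] 1929 [ 0.649 -0.051  0.112] [ 0.632 -0.118  0.056] [0.679 0.043 0.16 ]
spice_shelf 0.83 [192.6, 465.0] 10751 [ 0.679 -0.117  0.248] [ 0.636 -0.24   0.002] [0.778 0.134 0.306]
turntable 0.93 [168.9, 310.6] 3727 [0.64  0.319 0.022] [0.535 0.231 0.017] [0.743 0.425 0.026]
bottle_tall 0.88 [143.6, 287.0] 765 [0.596 0.364 0.088] [0.58  0.353 0.027] [0.625 0.398 0.119]
bottle_short 0.98 [202.7, 337.3] 740 [0.595 0.151 0.061] [0.578 0.137 0.007] [0.627 0.186 0.073]
pinch_bowl 0.94 [331.5, 428.3] 1484 [ 0.555 -0.194  0.022] [ 0.502 -0.24   0.004] [ 0.583 -0.161  0.044]
pill_splitter 0.65 [375.2, 357.8] 1547 [ 0.385 -0.196  0.031] [ 0.335 -0.216  0.001] [ 0.436 -0.172  0.043]
top [[ 0.012 -0.985  0.174  0.315]
 [-1.    -0.015 -0.015  0.134]
 [ 0.
[... 155 characters left out ...]
05]
lid 0.78 [195.4, 374.2] 903 [ 0.651 -0.031  0.148] [ 0.631 -0.114  0.053] [0.68  0.043 0.159]
spice_shelf 0.9 [164.1, 386.7] 6145 [ 0.698 -0.053  0.254] [ 0.639 -0.23   0.002] [0.779 0.134 0.306]
turntable 0.8 [207.7, 239.2] 4478 [0.648 0.326 0.021] [0.541 0.232 0.016] [0.744 0.436 0.026]
bottle_tall 0.68 [217.0, 214.9] 422 [0.598 0.375 0.115] [0.581 0.354 0.037] [0.626 0.4   0.12 ]
bottle_short 0.63 [219.8, 298.2] 404 [0.598 0.164 0.068] [ 0.579  0.138 -0.001] [0.628 0.188 0.074]
pinch_bowl 0.83 [247.9, 434.8] 825 [ 0.548 -0.208  0.019] [ 0.503 -0.241  0.001] [ 0.583 -0.162  0.044]
pill_splitter 0.83 [300.3, 425.6] 629 [ 0.389 -0.184  0.032] [ 0.338 -0.213  0.01 ] [ 0.437 -0.165  0.043]
```

View pics/side0.png

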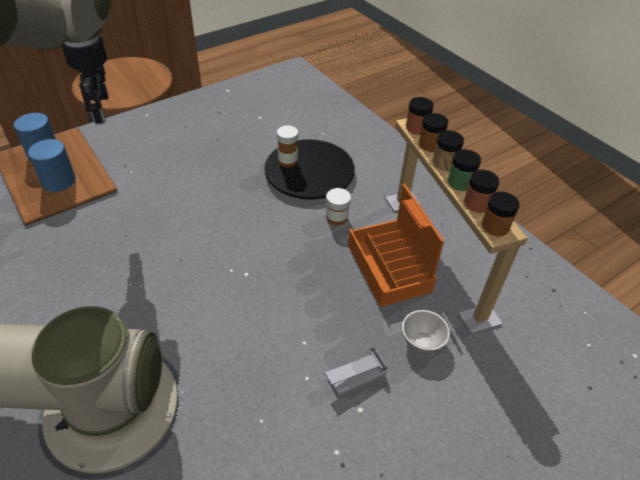

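```bash
python3 - <<'E'
from h import *
np.set_printoptions(precision=3,suppress=True)
for c in ["side","top"]:
    im=env.get_image(c); P=cloud(im)
    m=env.regions_of(c,"lid")[0]["pixels"]&(im["depth"]>0)
    m=cv2.erode(m.astype(np.uint8),np.ones((3,3)))>0
    Q=P[m]; 
    # plane RANSAC
    rng=np.random.default_rng(0);best=None;bn=0
    for _ in range(300):
        a=Q[rng.choice(len(Q),3,False)];n=np.cross(a[1]-a[0],a[2]-a[0]);n/=np.linalg.norm(n)+1e-9
        k=abs((Q-a[0])@n)<.003
        if k.sum()>bn: bn=k.sum();best=k
    A=Q[best];ce=A.mean(0);n=np.linalg.svd(A-ce)[2][2]
    print(c,bn,len(Q),ce,n)
    for z in np.arange(.05,.17,.01):
        k=abs(Q[:,2]-z)<.005
        if k.sum()>5: print(round(z,3),k.sum(),np.median(Q[k],0),Q[k].min(0)[1],Q[k].max(0)[1])
    # rim points: z ~.053
    o=env.regions_of(c,"organizer")[0]["pixels"]
    o=o&(abs(P[...,2]-.053)<.003)&(P[...,0]<.6)
    R=P[o]; 
    if len(R)>10: l=cv2.fitLine(R[:,:2].astype(np.float32),cv2.DIST_HUBER,0,.01,.01).ravel();print("rim",len(R),l,np.percentile(R,[1,99],0))
    sh=env.regions_of(c,"spice_shelf")[0]["pixels"]&(abs(P[...,2]-.243)<.004)
    S=P[sh]; e=[S[abs(S[:,1]-y)<.01][:,0].min() if (abs(S[:,1]-y)<.01).any() else 0 for y in np.arange(-.2,.12,.04)]; print("shelf edge x",np.array(e))
E
```

```text
side 1377 1693 [ 0.654 -0.046  0.107] [-0.964  0.266 -0.011]
0.06 103 [ 0.657 -0.038  0.062] -0.11835279358757672 0.04079929544659355
0.07 151 [ 0.654 -0.047  0.07 ] -0.11891820303945821 0.0444570502869589
0.08 157 [ 0.656 -0.04   0.08 ] -0.11960147389191006 0.0408617383762413
0.09 151 [ 0.653 -0.052  0.09 ] -0.11874974843973662 0.044508148728419794
0.1 150 [ 0.654 -0.046  0.1  ] -0.11860856487715377 0.041301488652992546
0.11 147 [ 0.655 -0.042  0.11 ] -0.11855666319836289 0.04391408574010358
0.12 90 [ 0.645 -0.077  0.119] -0.11890847439572694 0.042680291499261225
0.13 85 [ 0.645 -0.077  0.13 ] -0.11839712688083553 0.044069147058153346
0.14 96 [ 0.644 -0.081  0.14 ] -0.1185941349579428 0.04414290733032267
0.15 211 [ 0.645 -0.047  0.153] -0.11828022365139634 0.046031029721276595
0.16 352 [ 0.644 -0.032  0.157] -0.119544534847011 0.04263570026974639
rim 143 [ 0.265  0.964  0.549 -0.014] [[ 0.527 -0.092  0.05 ]
 [ 0.573  0.073  0.056]]
shelf edge x [0.629 0.64  0.651 0.661 0.674 0.684 0.696 0.705]
top 421 650 [ 0.658 -0.031  0.118] [-0.964  0.267 -0.012]
0.07 48 [ 0.66  -0.031  0.071] -
[... 165 characters left out ...]
699115958398
0.1 30 [0.669 0.01  0.1  ] -0.11263876625705208 0.04045147607952691
0.11 29 [0.669 0.005 0.109] -0.11319228165224893 0.04137704890743585
0.12 34 [0.669 0.007 0.121] -0.11396385867642889 0.04232891668616216
0.13 38 [ 0.658 -0.037  0.129] -0.11354815314987196 0.04285231556472975
0.14 41 [0.669 0.008 0.14 ] -0.11089505303569769 0.04368750004508713
0.15 181 [ 0.647 -0.031  0.153] -0.11255182162674465 0.04197622726554848
0.16 172 [ 0.645 -0.033  0.157] -0.11340045548962577 0.04277152380542776
rim 79 [ 0.264  0.964  0.552 -0.006] [[ 0.529 -0.098  0.05 ]
 [ 0.574  0.077  0.055]]Traceback (most recent call last):
  File "<stdin>", line 24, in <module>
IndexError: list index out of range
```

The side view shows the organizer around (395,250) with its lid upright and the shelf just behind it. The short bottle is at (338,205), the bowl at (425,332) and the splitter at (357,372). The measured yaw is about -15.4° and the lid top about 0.157 m, which matches the given sizes. Next I compute a pre-pose for a tool leaning 40° that hooks over the lid.

```bash
cat >> h.py <<'E'
from scipy.spatial.transform import Rotation as Ro
np.set_printoptions(precision=2,suppress=True)
O=np.array([.6065,-.0245,0]); X=np.array([.964,-.266,0]); Y=np.array([.266,.964,0]); Z=np.array([0,0,1.])
def pose(xh,z,tilt,y=0):  # xh: mm behind hinge, z mm, y mm
    t=np.radians(tilt); d=X*np.sin(t)-Z*np.cos(t)
    return O+X*(.055+xh/1e3)+Y*y/1e3+Z*z/1e3, np.stack([np.cross(Y,d),Y,d],1)
def row(target,base=None):
    p,R=target
    if base is None:
        s=env.observe(); base=(np.array(s["position"]),np.array(s["tool_rot"]))
    return np.r_[base[1].T@(p-base[0])*100, Ro.from_matrix(base[1].T@R).as_rotvec(degrees=True)]
def where():
    s=env.observe(); p=np.array(s["position"])-O; d=np.array(s["tool_rot"])[:,2]
    return "xh %.1f y %.1f z %.1f tilt %.1f"%((p@X-.055)*1e3,p@Y*1e3,p[2]*1e3,np.degrees(np.arctan2(d@X,-d[2]))),np.array(s["ft_force"]),s["time_s"]
E
python3 - <<'E'
from h import *
t=np.radians(40);k=110
print(row(pose(17-k*np.sin(t),160+k*np.cos(t),40)), pose(17-k*np.sin(t),160+k*np.cos(t),40)[0])
E
```

```text
[-56.58 -32.66  -1.29  -2.95 -39.93  -8.11] [ 0.61 -0.02  0.24]
```

Emit:
jog_arm([
  [-4, -2.3, -1.3, -0.3, -5, -1],
  [-8, -4.6, -1.3, -0.6, -10, -2],
  [-11.5, -6.6, -1.3, -0.9, -15, -3],
  [-15, -8.7, -1.3, -1.2, -20, -4],
  [-18.5, -10.7, -1.3, -1.8, -25, -5],
  [-22, -12.7, -1.3, -2.2, -30, -6],
  [-25.5, -14.7, -1.3, -2.6, -35, -7],
  [-29, -16.7, -1.3, -2.95, -39.93, -8.11],
], hand=0)

```text
time_s: 1.97
position: [0.419, 0.234, 0.2449]
tool_rot: [[-0.736, 0.264, 0.623], [0.201, 0.965, -0.17], [-0.646, 0.0, -0.763]]
ft_force: [1.9, 0.3, 1.1]
grip_width: 0.0001
gripper_force: 0.0
```

```bash
python3 - <<'E'
from h import *
t=np.radians(40);k=110
print(where(),row(pose(17-k*np.sin(t),160+k*np.cos(t),40)))
E
```

```text
('xh -304.5 y 199.3 z 244.9 tilt 40.3', array([1.9 , 0.33, 1.11]), 1.9667) [-19.06 -20.    16.22   0.1    0.26   0.11]
```

Emit:
jog_arm([
  [-2.3, -2.5, 2, 0, 0, 0],
  [-4.7, -5, 4, 0, 0, 0],
  [-7.1, -7.5, 6, 0, 0, 0],
  [-9.5, -10, 8.1, 0, 0, 0],
  [-11.9, -12.5, 10.1, 0, 0, 0],
  [-14.3, -15, 12.2, 0, 0, 0],
  [-16.7, -17.5, 14.2, 0, 0, 0],
  [-19.06, -20, 16.22, 0.1, 0.26, 0.1],
])

```text
time_s: 2.63
position: [0.6073, -0.0264, 0.2428]
tool_rot: [[-0.74, 0.269, 0.616], [0.207, 0.963, -0.172], [-0.64, -0.0, -0.769]]
ft_force: [1.0, -0.2, 0.4]
grip_width: 0.0
gripper_force: 0.0
```

```bash
python3 - <<'E'
from h import *
print(where(),row(pose(17,160,40)))
for c in ["wrist","side"]:
    im=env.get_image(c); cv2.imwrite(f"pics/{c}1.png",im["frame"][:,:,::-1])
E
```

```text
('xh -53.7 y -1.6 z 242.8 tilt 39.8', array([ 1.  , -0.15,  0.37]), 2.6333) [-0.14  0.18 10.88 -0.12 -0.22 -0.12]
```

View pics/wrist1.png

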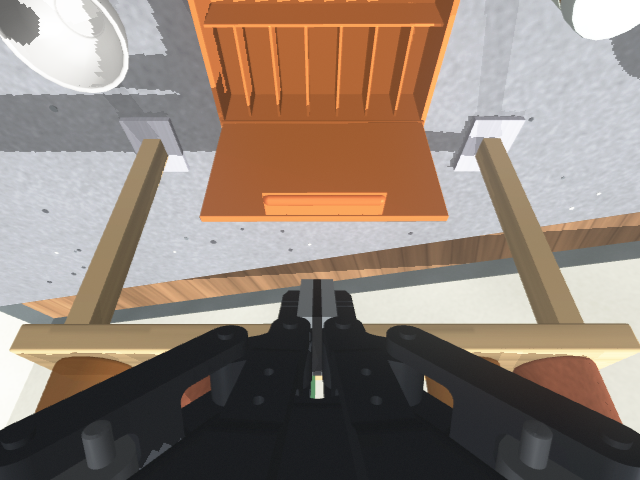

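View pics/side1.png

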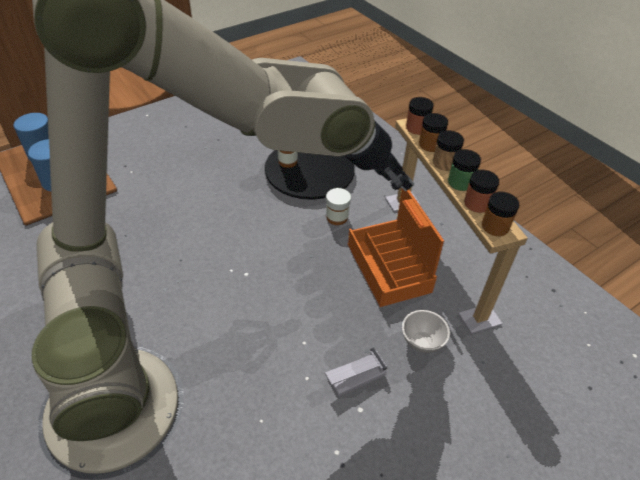

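The wrist view shows the lid edge at row 218 (columns 200–447), centred under the fingertips at (317,285). The side view shows the tool clear of the shelf, so I'll slide in along the tool axis, slightly off the lid.

```bash
python3 - <<'E'
from h import *
print(row(pose(22,158,40)))
E
```

```text
[-0.2   0.42 11.19 -0.3  -0.18 -0.32]
```

Emit:
jog_arm([
  [-0.2, 0.3, 1.5, 0, 0, 0],
  [-0.2, 0.3, 3, 0, 0, 0],
  [-0.2, 0.3, 4.5, 0, 0, 0],
  [-0.2, 0.3, 6, 0, 0, 0],
  [-0.2, 0.3, 7.5, 0, 0, 0],
  [-0.2, 0.3, 9, 0, 0, 0],
  [-0.2, 0.3, 10.3, 0, 0, 0],
  [-0.2, 0.3, 11.1, 0, 0, 0],
])

```text
time_s: 3.4
position: [0.6774, -0.0406, 0.1573]
tool_rot: [[-0.742, 0.268, 0.615], [0.206, 0.963, -0.171], [-0.638, -0.0, -0.77]]
ft_force: [-0.5, 0.6, -0.3]
grip_width: 0.0001
gripper_force: 0.0
```

```bash
python3 - <<'E'
from h import *
print(where())
for c in ["wrist","side"]:
    im=env.get_image(c); cv2.imwrite(f"pics/{c}2.png",im["frame"][:,:,::-1])
print(where())
def path(phis,hook=12,off=0,tilt=40,y=0):
    t=np.radians(tilt);d=np.array([np.sin(t),-np.cos(t)]);u=np.array([np.cos(t),np.sin(t)])
    for a in phis:
        f=np.radians(a);al=np.array([-np.cos(f),np.sin(f)]);n=np.array([np.sin(f),np.cos(f)])
        C=107*al+3*n+(hook*d if a>90-tilt else -hook*al)
        T=C+(11-off)*u; print(a,T+[0,50],row(pose(T[0],T[1]+50,tilt,y)))
path([90,80,70,60,50,40,30,20,10,0])
E
```

```text
('xh 17.6 y 3.3 z 157.3 tilt 39.7', array([-0.46,  0.64, -0.29]), 3.4)
('xh 17.4 y 3.2 z 157.3 tilt 39.6', array([0.73, 0.66, 0.35]), 3.5)
90 [ 19.14 154.88] [ 0.02 -0.32  0.3  -0.1  -0.37 -0.09]
80 [  0.51 153.77] [ 1.53 -0.33 -0.8  -0.1  -0.37 -0.09]
70 [-17.64 149.45] [ 3.2  -0.33 -1.62 -0.1  -0.37 -0.09]
60 [-34.76 142.04] [ 4.99 -0.33 -2.15 -0.1  -0.37 -0.09]
50 [-50.34 131.77] [ 6.85 -0.34 -2.35 -0.1  -0.37 -0.09]
40 [-62.42 120.43] [ 8.5  -0.34 -2.25 -0.1  -0.37 -0.09]
30 [-72.35 107.17] [10.11 -0.34 -1.86 -0.1  -0.37 -0.09]
20 [-79.82  92.38] [11.63 -0.34 -1.2  -0.1  -0.37 -0.09]
10 [-84.61  76.52] [13.01 -0.34 -0.28 -0.1  -0.37 -0.09]
0 [-86.57  60.07] [14.21 -0.34  0.86 -0.1  -0.37 -0.09]
```

View pics/wrist2.png

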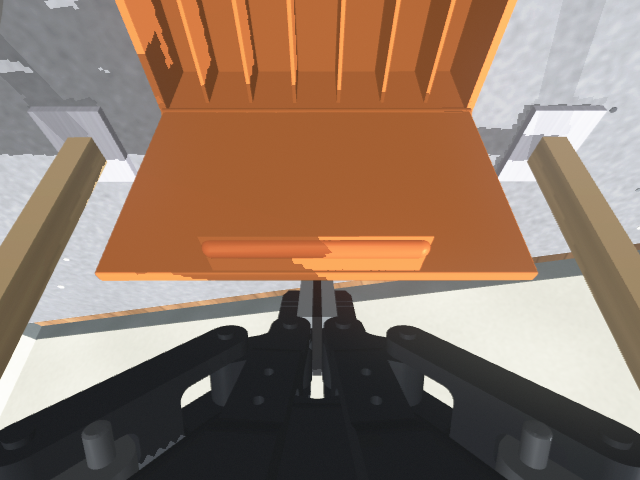

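```bash
python3 - <<'E'
import cv2
a=cv2.imread("pics/side2.png")[130:280,330:480]; cv2.imwrite("pics/side2c.png",cv2.resize(a,(600,600),interpolation=cv2.INTER_CUBIC))
E
```

```text
(no output)
```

View pics/side2c.png

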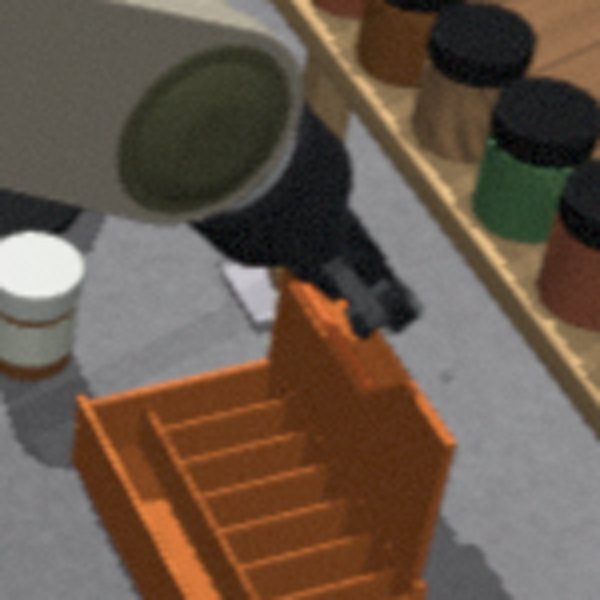

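The fingertips reach over the lid top and clear the shelf. I'll hook slightly deeper, then start pulling.

Emit:
jog_arm([
  [-0.1, -0.3, 0.4, 0, 0, 0],
  [-0.1, -0.3, 0.8, 0, 0, 0],
  [0.3, -0.3, 0.6, 0, 0, 0],
  [0.8, -0.3, 0.2, 0, 0, 0],
  [1.3, -0.3, -0.2, 0, 0, 0],
  [1.8, -0.3, -0.5, 0, 0, 0],
  [2.5, -0.3, -0.8, 0, 0, 0],
  [3.2, -0.3, -1.1, 0, 0, 0],
])

```text
time_s: 4.17
position: [0.6452, -0.0349, 0.1468]
tool_rot: [[-0.74, 0.268, 0.617], [0.206, 0.963, -0.172], [-0.64, -0.0, -0.768]]
ft_force: [0.0, -0.0, 1.0]
grip_width: 0.0003
gripper_force: 0.6
```

```bash
cat >> h.py <<'E'
def path(phis,hook=12,off=0,tilt=40,y=0):
    t=np.radians(tilt);d=np.array([np.sin(t),-np.cos(t)]);u=np.array([np.cos(t),np.sin(t)])
    for a in phis:
        f=np.radians(a);al=np.array([-np.cos(f),np.sin(f)]);n=np.array([np.sin(f),np.cos(f)])
        C=107*al+3*n+(hook*d if a>90-tilt else -hook*al)
        T=C+(11-off)*u; print(a,T+[0,50],row(pose(T[0],T[1]+50,tilt,y)))
E
python3 - <<'E'
from h import *
print(where())
im=env.get_image("wrist"); cv2.imwrite("pics/wrist3.png",im["frame"][:,:,::-1])
im=env.get_image("top"); P=cloud(im)
for r in env.regions_of("top","lid")[:1]:
    Q=P[r["pixels"]&(im["depth"]>0)]; q=(Q-O); q=np.c_[(q@X)*1e3-55,q@Y*1e3,q[:,2]*1e3-50]
    q=q[(abs(q[:,1])>30)]; print(r["score"],len(q),np.percentile(q,[3,50,97],0)); 
    l=cv2.fitLine(q[:,[0,2]].astype(np.float32),cv2.DIST_HUBER,0,.01,.01).ravel();print("lid line",l)
path([70,60,50,40,30,20])
E
```

```text
('xh -14.9 y 0.2 z 146.8 tilt 39.8', array([ 0.02, -0.02,  1.  ]), 4.1667)
70 [-17.64 149.45] [ 0.01 -0.03 -0.42 -0.1  -0.31 -0.09]
60 [-34.76 142.04] [ 1.8  -0.03 -0.94 -0.1  -0.31 -0.09]
50 [-50.34 131.77] [ 3.65 -0.03 -1.15 -0.1  -0.31 -0.09]
40 [-62.42 120.43] [ 5.31 -0.04 -1.05 -0.1  -0.31 -0.09]
30 [-72.35 107.17] [ 6.92 -0.04 -0.66 -0.1  -0.31 -0.09]
20 [-79.82  92.38] [ 8.44 -0.04  0.   -0.1  -0.31 -0.09]
```

View pics/wrist3.png

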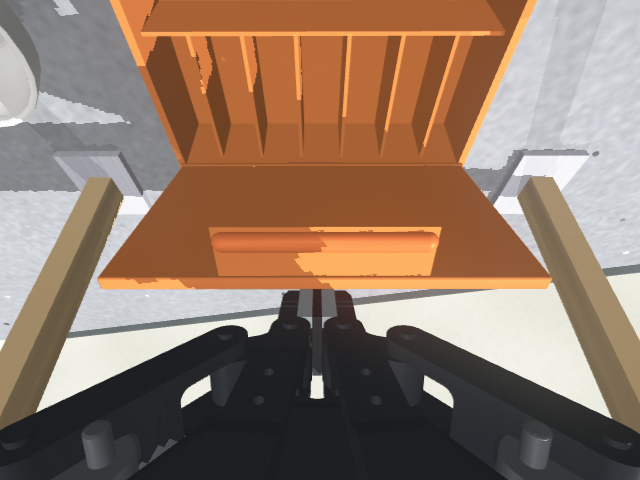

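The lid is swinging with the tool: its edge, now at row 289, covers the fingertips. I'll keep following the arc.

Emit:
jog_arm([
  [0.6, 0, -0.3, 0, 0, 0],
  [1.2, 0, -0.6, 0, 0, 0],
  [1.8, 0, -0.8, 0, 0, 0],
  [2.4, 0, -0.9, 0, 0, 0],
  [3.0, 0, -1.0, 0, 0, 0],
  [3.7, 0, -1.1, 0, 0, 0],
  [4.5, 0, -1.1, 0, 0, 0],
  [5.3, 0, -1.05, 0, 0, 0],
])

```text
time_s: 4.98
position: [0.5997, -0.0223, 0.1204]
tool_rot: [[-0.741, 0.268, 0.616], [0.206, 0.963, -0.172], [-0.64, -0.0, -0.769]]
ft_force: [1.5, 0.2, 0.4]
grip_width: 0.0001
gripper_force: 0.6
```

```bash
python3 - <<'E'
from h import *
print(where())
im=env.get_image("wrist"); cv2.imwrite("pics/wrist4.png",im["frame"][:,:,::-1])
path([40,30,20,10,0])
E
```

```text
('xh -62.2 y 0.3 z 120.4 tilt 39.8', array([1.55, 0.23, 0.39]), 4.9833)
40 [-62.42 120.43] [-0.2  -0.03 -0.04 -0.1  -0.43 -0.09]
30 [-72.35 107.17] [ 1.41 -0.03  0.35 -0.1  -0.43 -0.09]
20 [-79.82  92.38] [ 2.93 -0.03  1.01 -0.1  -0.43 -0.09]
10 [-84.61  76.52] [ 4.31 -0.03  1.93 -0.1  -0.43 -0.09]
0 [-86.57  60.07] [ 5.5  -0.03  3.07 -0.1  -0.43 -0.09]
```

View pics/wrist4.png

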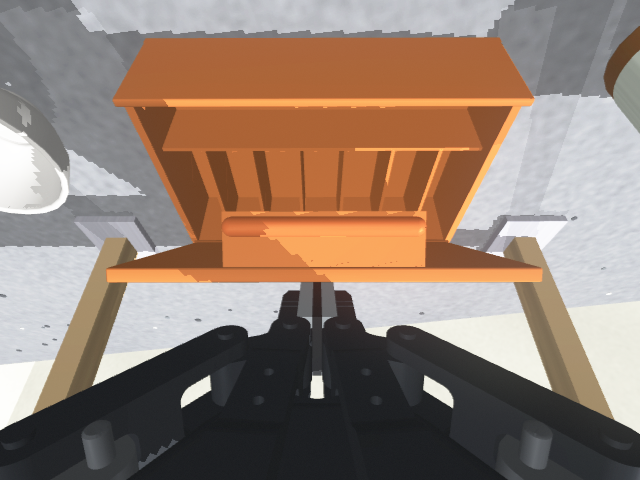

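Emit:
jog_arm([
  [0.0, 0, 0.3, 0, 0, 0],
  [0.7, 0, 0.5, 0, 0, 0],
  [1.4, 0, 0.7, 0, 0, 0],
  [2.1, 0, 1.0, 0, 0, 0],
  [2.9, 0, 1.3, 0, 0, 0],
  [3.6, 0, 1.75, 0, 0, 0],
  [4.3, 0, 2.2, 0, 0, 0],
  [4.3, 0, 2.2, 0, 0, 0],
])

```text
time_s: 5.7
position: [0.592, -0.0123, 0.0946]
tool_rot: [[-0.76, 0.276, 0.589], [0.211, 0.961, -0.177], [-0.615, -0.01, -0.788]]
ft_force: [0.9, -0.2, 0.2]
grip_width: -0.0
gripper_force: 0.1
```

```bash
python3 - <<'E'
from h import *
print(where())
im=env.get_image("wrist"); cv2.imwrite("pics/wrist5.png",im["frame"][:,:,::-1])
path([10,5,0])
E
```

```text
('xh -72.3 y 7.9 z 94.6 tilt 38.0', array([ 0.95, -0.22,  0.16]), 5.7)
10 [-84.61  76.52] [ 2.11 -0.77  0.7  -0.81 -2.03 -0.07]
5 [-85.95  68.34] [ 2.72 -0.77  1.26 -0.81 -2.03 -0.07]
0 [-86.57  60.07] [ 3.27 -0.76  1.87 -0.81 -2.03 -0.07]
```

View pics/wrist5.png

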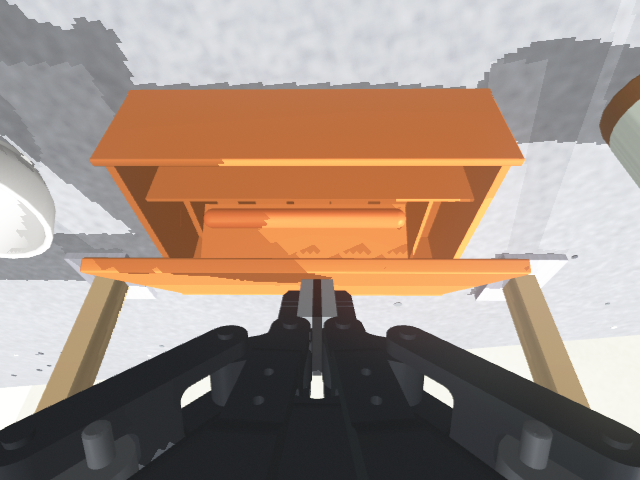

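```bash
python3 - <<'E'
from h import *
s=env.observe();print(where(),np.array(s["q"]),np.array(s["qvel"]),np.array(s["joint_efforts"]))
E
```

```text
('xh -72.2 y 7.8 z 94.9 tilt 38.0', array([ 0.12, -0.36,  0.34]), 5.75) [-11.11  26.29 106.46 -20.31  10.02 -66.48] [-0.28 -0.53 -0.06  1.61  0.12 -1.64] [  0.1  -40.07 -14.39  -0.43  -1.54   0.34]
```

Joint 5 is at its lower limit, so the tool has to stand more upright as the lid goes down. I'll plan a motion that untilts about the contact corner.

```bash
cat >> h.py <<'E'
def press(seq,y=0):
    for a,tilt,hook,off in seq:
        t=np.radians(tilt);u=np.array([np.cos(t),np.sin(t)])
        f=np.radians(a);al=np.array([-np.cos(f),np.sin(f)]);n=np.array([np.sin(f),np.cos(f)])
        T=(107-hook)*al+3*n+11*u+[0,50-off]; print(a,tilt,T,row(pose(T[0],T[1],tilt,y)))
E
python3 - <<'E'
from h import *
press([(23,35,16,0),(23,31,16,0),(22,27,16,0),(22,23,16,0),(21,20,16,0),(21,17,16,0),(20,15,16,0),(20,15,16,0)],3)
E
```

```text
23 35 [-73.58  94.63] [ 0.13 -0.48 -0.06 -0.81  2.97 -0.11]
23 31 [-73.16  93.98] [ 0.13 -0.48  0.02 -0.81  6.97 -0.14]
22 27 [-73.45  91.86] [ 0.28 -0.48  0.17 -0.8  10.97 -0.16]
22 23 [-73.12  91.17] [ 0.3  -0.48  0.24 -0.8  14.97 -0.19]
21 20 [-73.54  89.17] [ 0.46 -0.48  0.37 -0.79 17.97 -0.21]
21 17 [-73.36  88.63] [ 0.48 -0.48  0.43 -0.79 20.97 -0.23]
20 15 [-73.86  86.79] [ 0.63 -0.47  0.54 -0.78 22.97 -0.25]
20 15 [-73.86  86.79] [ 0.63 -0.47  0.54 -0.78 22.97 -0.25]
```

Emit:
jog_arm([
  [0.13, 0, -0.05, -0.2, 3, 0],
  [0.13, -0.1, 0, -0.4, 7, -0.1],
  [0.28, -0.2, 0.15, -0.6, 11, -0.2],
  [0.3, -0.3, 0.24, -0.8, 15, -0.2],
  [0.46, -0.4, 0.37, -0.8, 18, -0.2],
  [0.48, -0.5, 0.43, -0.8, 21, -0.2],
  [0.6, -0.5, 0.5, -0.8, 23, -0.2],
  [0.6, -0.5, 0.5, -0.8, 23, -0.2],
])

```text
time_s: 6.42
position: [0.5901, -0.0174, 0.0881]
tool_rot: [[-0.931, 0.267, 0.25], [0.258, 0.964, -0.068], [-0.259, 0.001, -0.966]]
ft_force: [0.6, -0.5, 1.5]
grip_width: -0.0005
gripper_force: 0.8
```

```bash
python3 - <<'E'
from h import *
s=env.observe();print(where(),np.array(s["q"]))
im=env.get_image("wrist"); cv2.imwrite("pics/wrist6.png",im["frame"][:,:,::-1])
press([(20,15,16,0),(15,15,16,0),(10,15,15,0),(5,15,14,0),(0,15,13,0),(0,15,13,2)],3)
E
```

```text
('xh -72.7 y 2.5 z 88.1 tilt 15.0', array([ 0.63, -0.46,  1.53]), 6.4167) [-12.9   28.85  90.96  -0.85  45.17 -86.88]
20 15 [-73.86  86.79] [ 0.11  0.05  0.08  0.04  0.11 -0.08]
15 15 [-76.5  79.3] [ 0.56  0.05  0.74  0.04  0.11 -0.08]
10 15 [-79.46  71.78] [ 1.04  0.05  1.39  0.04  0.11 -0.08]
5 15 [-81.76  63.94] [ 1.46  0.05  2.08  0.04  0.11 -0.08]
0 15 [-83.37  55.85] [ 1.83  0.05  2.82  0.04  0.11 -0.08]
0 15 [-83.37  53.85] [ 1.88  0.04  3.02  0.04  0.11 -0.08]
```

View pics/wrist6.png

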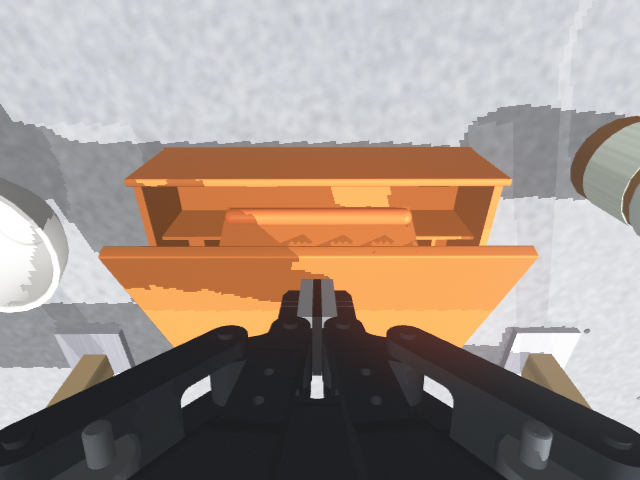

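The fingertips (row 280) rest on the lid's outer face, just behind its free edge (row 250). Now I press down.

Emit:
jog_arm([
  [0.3, 0, 0.4, 0, 0, 0],
  [0.6, 0, 0.8, 0, 0, 0],
  [0.9, 0, 1.2, 0, 0, 0],
  [1.1, 0, 1.6, 0, 0, 0],
  [1.4, 0, 2.0, 0, 0, 0],
  [1.6, 0, 2.4, 0, 0, 0],
  [1.75, 0, 2.7, 0, 0, 0],
  [1.8, 0, 2.85, 0, 0, 0],
])

```text
time_s: 7.13
position: [0.5791, -0.0142, 0.0549]
tool_rot: [[-0.931, 0.267, 0.249], [0.258, 0.964, -0.068], [-0.258, 0.001, -0.966]]
ft_force: [0.5, -0.5, 3.6]
grip_width: 0.0
gripper_force: 1.6
```

```bash
python3 - <<'E'
from h import *
print(where())
press([(0,15,13,0),(0,15,13,2),(0,15,13,4)],3)
E
```

```text
('xh -84.2 y 2.6 z 54.9 tilt 15.0', array([ 0.46, -0.51,  3.64]), 7.1333)
0 15 [-83.37  55.85] [-0.1   0.04 -0.07  0.02 -0.03 -0.07]
0 15 [-83.37  53.85] [-0.05  0.04  0.13  0.02 -0.03 -0.07]
0 15 [-83.37  51.85] [ 0.    0.04  0.32  0.02 -0.03 -0.07]
```

Only 3.6 N so far, so I press deeper in small steps.

Emit:
jog_arm([
  [0.02, 0, 0.05, 0, 0, 0],
  [0.03, 0, 0.1, 0, 0, 0],
  [0.04, 0, 0.15, 0, 0, 0],
  [0.05, 0, 0.2, 0, 0, 0],
  [0.05, 0, 0.2, 0, 0, 0],
])

```text
time_s: 7.55
position: [0.5793, -0.0142, 0.0544]
tool_rot: [[-0.931, 0.267, 0.25], [0.258, 0.964, -0.069], [-0.26, 0.001, -0.966]]
ft_force: [-5.2, 0.3, 15.6]
grip_width: -0.0001
gripper_force: 7.6
```

```bash
python3 - <<'E'
from h import *
print(where())
im=env.get_image("wrist"); cv2.imwrite("pics/wrist7.png",im["frame"][:,:,::-1])
E
```

```text
('xh -84.0 y 2.7 z 54.4 tilt 15.0', array([-5.23,  0.31, 15.65]), 7.55)
```

View pics/wrist7.png

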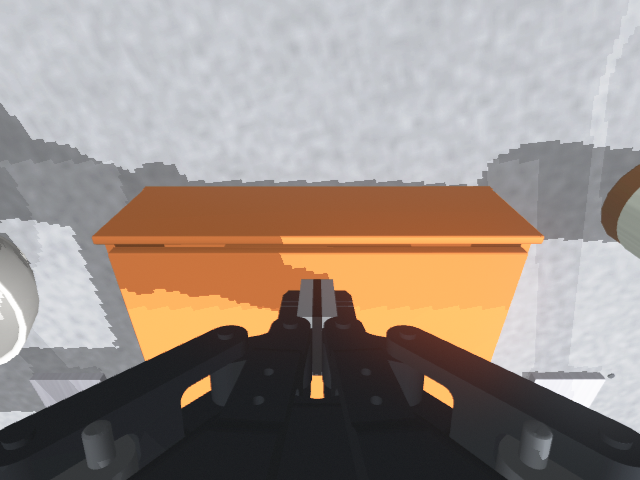

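The lid is shut and level with the rim (rim row 238, lid edge row 250), against a hard stop at 15.6 N. I'll press a little more, then lift off and check that it stays.

Emit:
jog_arm([
  [0, 0, 0.1, 0, 0, 0],
  [0, 0, 0.1, 0, 0, 0],
  [0, 0, 0.0, 0, 0, 0],
  [0, 0, -1, 0, 0, 0],
  [0, 0, -3, 0, 0, 0],
  [0, 0, -6, 0, 0, 0],
  [0, 0, -9, 0, 0, 0],
  [0, 0, -9, 0, 0, 0],
])

```text
time_s: 8.27
position: [0.5573, -0.0079, 0.1451]
tool_rot: [[-0.929, 0.267, 0.255], [0.257, 0.964, -0.07], [-0.265, 0.001, -0.964]]
ft_force: [0.6, -1.3, 1.5]
grip_width: 0.0003
gripper_force: 0.0
```

```bash
python3 - <<'E'
from h import *
print(where())
for c in ["side","wrist"]:
    im=env.get_image(c); cv2.imwrite(f"pics/{c}8.png",im["frame"][:,:,::-1]); P=cloud(im)
    q=P.reshape(-1,3)[im["depth"].ravel()>0]-O; x,y,z=q@X*1e3,q@Y*1e3,q[:,2]*1e3
    for a in range(-50,50,15):
        k=(abs(y)<80)&(x>a)&(x<a+15)&(z>20)&(z<110); print(c,a,k.sum(),np.median(z[k]) if k.any() else 0)
E
```

```text
('xh -106.8 y 2.9 z 145.1 tilt 15.3', array([ 0.61, -1.32,  1.53]), 8.2667)
side -50 435 54.59015818156254
side -35 421 54.214439269738236
side -20 396 54.09395913448306
side -5 407 54.01548662065936
side 10 402 53.7083661233862
side 25 401 53.57763200290555
side 40 359 53.28889584771468
wrist -50 4750 54.46196610890631
wrist -35 4317 54.2204101327832
wrist -20 3940 54.024787748952015
wrist -5 3292 53.814109805839536
wrist 10 2337 53.60783572389699
wrist 25 1935 53.40177772496088
wrist 40 1157 53.1610637191956
```

View pics/wrist8.png

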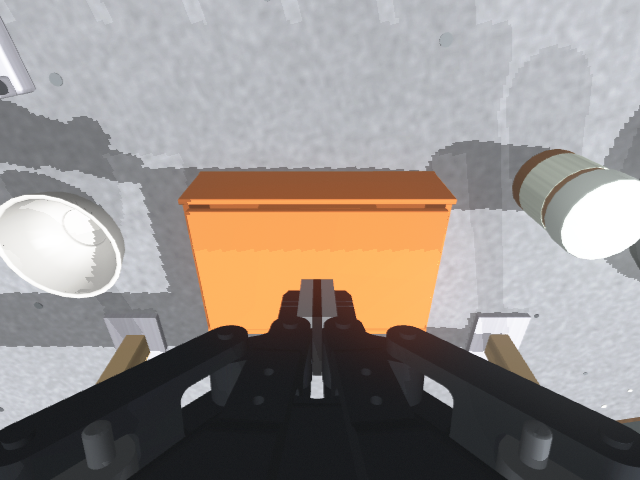

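With the tool lifted, the lid stays shut: it slopes about 1.3 mm over 90 mm (0.015 rad), which is below the 0.03 rad of a caught lid. The neighbouring objects have not moved.

```bash
python3 -c "
from rig import env
print(env.close_job())"
```

```text
the job is handed in; nothing more can be done
None
```

I closed the lid, and with the tool lifted clear it stayed shut at about 0.015 rad. The tab ridge itself wasn't visible, and the hand-in gave no verdict. The job was handed in after about 8.4 s of the 42 s allowed; the short bottle and bowl stand where they were, and the tool never went near the tall bottle or the splitter.

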